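# Unstack the test bars onto their colour-coded carriers

## Task

Take the crosswise stack of four sawn test bars apart, and lay each bar on the carrier whose plate has the colour of the bar's belt. Each bar should lie flat across both black battens, centred on its carrier and straight along its length, belt around the middle as it is now; set the bars down gently and never drop them or tip them over.

Things in the scene. Friction and masses are not known exactly. Their poses are not given: they have to be found in the camera images.
- bar_red: Sawn stone-and-binder bar, 120 x 35 x 35 mm, about 0.34 kg, black asphalt, with a red belt 24 mm wide painted round its middle. Origin: centre of its underside; x along its 120 mm length, z up; either way round is the same. It starts in the lower layer of the stack.
- bar_blue: Sawn stone-and-binder bar, 120 x 35 x 35 mm, about 0.34 kg, pale grey concrete, with a blue belt 24 mm wide painted round its middle. Origin: centre of its underside; x along its 120 mm length, z up; either way round is the same. It starts in the lower layer of the stack.
- bar_green: Sawn stone-and-binder bar, 120 x 35 x 35 mm, about 0.34 kg, dark asphalt, with a green belt 24 mm wide painted round its middle. Origin: centre of its underside; x along its 120 mm length, z up; either way round is the same. It starts in the upper layer of the stack.
- bar_yellow: Sawn stone-and-binder bar, 120 x 35 x 35 mm, about 0.34 kg, grey concrete, with a yellow belt 24 mm wide painted round its middle. Origin: centre of its underside; x along its 120 mm length, z up; either way round is the same. It starts in the upper layer of the stack.
- carrier_red: Fixed carrier: a flat red plate 150 x 65 mm, 5 mm thick, lying on the bench, with two black rubber battens (10 mm wide, tops 13 mm above the bench) running across it 40 mm either side of its middle. A bar lies on both battens with its underside 13 mm above the bench. Origin: centre of the plate's underside, at bench height; x along its 150 mm length, z up.
- carrier_blue: Fixed carrier: a flat blue plate 150 x 65 mm, 5 mm thick, lying on the bench, with two black rubber battens (10 mm wide, tops 13 mm above the bench) running across it 40 mm either side of its middle. A bar lies on both battens with its underside 13 mm above the bench. Origin: centre of the plate's underside, at bench height; x along its 150 mm length, z up.
- carrier_green: Fixed carrier: a flat green plate 150 x 65 mm, 5 mm thick, lying on the bench, with two black rubber battens (10 mm wide, tops 13 mm above the bench) running across it 40 mm either side of its middle. A bar lies on both battens with its underside 13 mm above the bench. Origin: centre of the plate's underside, at bench height; x along its 150 mm length, z up.
- carrier_yellow: Fixed carrier: a flat yellow plate 150 x 65 mm, 5 mm thick, lying on the bench, with two black rubber battens (10 mm wide, tops 13 mm above the bench) running across it 40 mm either side of its middle. A bar lies on both battens with its underside 13 mm above the bench. Origin: centre of the plate's underside, at bench height; x along its 150 mm length, z up.
- pallet: Fixed plywood board 140 x 140 x 12 mm under the stack. Origin: centre of its underside; x and y along its sides, z up. Two lower bars lie on it along its y, 80 mm apart between centres; the two upper bars lie across both, along its x, also 80 mm apart, their tops 82 mm above the bench. The middle of each bar is free on both sides.
Things that resemble listed ones, but are neither listed nor needed, are in the scene too. What is shaped like the bar_blue but orange is not meant.

How it is judged:
At the end, for the whole second after the job is handed in: Each of the four bars lies on the carrier of its belt's colour: centres within 15 mm horizontally, long axes within 0.17 rad (either way round), flat within 0.06 rad, underside 9 to 17 mm above the bench (resting on the battens), released and at rest (horizontal distance between bar_red and carrier_red below 0.015 m and angle between the x axis of bar_red and the x axis of carrier_red, either way round below 0.17 rad and angle between each of bar_red, bar_blue, bar_green, bar_yellow's own z axis and vertical below 0.06 rad and z of bar_red in the frame of carrier_red between 0.009 and 0.017 m and linear speed of each of bar_red, bar_blue, bar_green, bar_yellow below 0.01 m/s and angular speed of each of bar_red, bar_blue, bar_green, bar_yellow below 0.1 rad/s and horizontal distance between bar_blue and carrier_blue below 0.015 m and angle between the x axis of bar_blue and the x axis of carrier_blue, either way round below 0.17 rad and z of bar_blue in the frame of carrier_blue between 0.009 and 0.017 m and horizontal distance between bar_green and carrier_green below 0.015 m and angle between the x axis of bar_green and the x axis of carrier_green, either way round below 0.17 rad and z of bar_green in the frame of carrier_green between 0.009 and 0.017 m and horizontal distance between bar_yellow and carrier_yellow below 0.015 m and angle between the x axis of bar_yellow and the x axis of carrier_yellow, either way round below 0.17 rad and z of bar_yellow in the frame of carrier_yellow between 0.009 and 0.017 m); the robot touches nothing.
It fails at once if a bar is tipped over (more than 0.5 rad from lying flat) (angle between any of bar_red, bar_blue, bar_green, bar_yellow's own z axis and vertical above 0.5 rad).
It fails at once if a bar is dropped, thrown or slammed down (faster than 0.45 m/s with its underside less than 33 mm above the bench) ((height (world z) of bar_red below 0.033 m and linear speed of bar_red above 0.45 m/s) or (height (world z) of bar_blue below 0.033 m and linear speed of bar_blue above 0.45 m/s) or (height (world z) of bar_green below 0.033 m and linear speed of bar_green above 0.45 m/s) or (height (world z) of bar_yellow below 0.033 m and linear speed of bar_yellow above 0.45 m/s)).
It also fails if it takes over 128 s, if anything falls off the work surface, if the arm or the gripper's body presses on something with over 40 N, if the wrist force passes 120 N, or if a joint passes its speed limit or range.

## Robot

A 7-joint arm with a two-finger parallel gripper is mounted at the origin on the work surface. World frame = base frame: x ahead of the robot, y to its left, z up, the work surface at z = 0. Lengths are in m, angles in rad, forces in N, time in s.
With the tool pointing down it reaches from about 0.425 to 1.025 m from the base axis. Payload 9.4 kg.
Tool frame: the origin (TCP) lies on the centre line of the jaws, within the pads' length; the fingertips stand tips_ahead ahead of it and the grasp point (between the pads) lies 2 mm behind it (tips_ahead is the distance from the TCP to the fingertips, in m); z points along the fingers, y is the line along which they close (so a half turn about z gives the same grasp; the last joint's range is limited). The gripper opens to 93 mm and grips with 3 to 60 N. Pads are 15 mm wide; open, the fingers measure 128 mm over their backs; the gripper's body (75 mm by 188 mm) begins 65 mm behind the grasp point.
Start: joints at [-1.231, 0.599, -0.003, 1.599, 0.002, 0.943, -0.08], TCP at [0.294, 0.663, 0.236] pointing down, gripper open.
Joint ranges: [-2.57, 2.57], [-0.35, 1.97], [-1.29, 1.29], [0.11, 2.56], [-1.05, 4.19], [0.11, 1.86], [-2.63, 2.63]. Speed limits (rad/s): [2.22, 2.22, 3.01, 3.01, 3.14, 3.14, 3.14].

## Interface

Orientations are given as a unit quaternion [w, x, y, z].
In Python, from cell import sense, get_image, camera_params, finish_job, tips_ahead gives the robot as it stands.
- The arm moves only by the tool send_rows, never from a script. Its argument "rows" is a list of rows, each a list of 4 numbers: the shift along the world's x, y, z in mm, then the turn about the world's z in degrees. A call has 1 to 12 rows; each row shifts and turns the commanded pose from where the row before left it; what a row does not reach is not made up. A row lasts 1/12 s, in which the tool goes at most 41.7 mm and 7.16 degrees, less where a joint would pass 70% of its speed; a pose out of reach is approached as far as the arm can. A call is refused whole if a number of a shift passes 41.7 or a number of a turn 7.16, either way. A call with a gripper value outside its range is refused whole. "jaw" is the closure in counts, from 0 (fully open) to 255 (shut), set as the call begins (left out, the last holds). The fingers move at their own pace and stop on an object; "newtons" is the grip in N (left out, the last holds). Time passes only in rows, so rows that do not move let the fingers close. It gives the time, the measured TCP pose, the force, the opening and the grip force at its end, in the units of the state.
- sense(): the state, without advancing time (a new reading comes with each control period).
- get_image(name): name is "scene" or "top" or "wrist"; returns the picture (480x640x3 uint8, blue, green, red); there is no depth.
- camera_params(name): a dict with "mtx" (3x3 intrinsics, pixels), "view" (4x4, takes a point from world to camera coordinates). Camera axes: x right, y down, z forward; pixel columns grow to the right and rows downward; lengths in m; the calibration is good to about 2 mm. A picture is of the moment at which its call begins: read the wrist's pose just before it. camera_params takes no time and is no camera call; for the wrist camera it gives the pose at the moment of the call.
- finish_job(): hands the job in; it is judged then, once.
The state is a dict: "t": time; "joint_pos": joint angles; "qd": joint speeds; "tau": joint torques, N m; "ee_pos": TCP position; "orientation": TCP orientation; "contact_force": force on the tool from outside, world axes, zero at the start; "ft_torque": the same for the moment, N m; "width": opening from 0.0 (shut) to 1.0 (fully open); "gripper_force": force on a finger pad.
Only numpy, scipy, OpenCV 4.12 (cv2) and the standard library are available. Lean on these libraries where they do the work, as an engineer would, in place of code of your own. Each camera call takes 0.05 s, during which the arm holds its last target. There are 200 camera calls.

## Working session

There is one attempt and no reset: what is moved stays moved. The work goes in short steps, Python scripts to look and compute and a tool call to move; the robot and the scene stay as the last step left them, time stands still between calls to the robot, and variables do not carry over. Pictures are saved under pics/ and viewed, at most 14 in all, crops included, and the job is handed in when it is done.

Besides the shell and the picture viewer there is one more tool, called after ">>>" as name([rows], argument=value, ...), one row to a line, values as JSON. send_rows: Moves the arm, as the interface text tells. Its arguments: {"type":"object","properties":{"rows":{"type":"array","items":{"type":"array","items":{"type":"number"}}},"jaw":{"type":"number"},"newtons":{"type":"number"}},"required":["rows"]}

```bash
mkdir -p pics; python3 - <<'E'
from cell import *
import cv2
for n in("top","scene"):
    im=get_image(n);cv2.imwrite(f"pics/{n}0.png",im)
    p=camera_params(n);print(n,p)
print(sense(),tips_ahead)
E
```

```text
top {'mtx': array([[470.93019518,   0.        , 331.15898709],
       [  0.        , 470.93019518, 238.74649889],
       [  0.        ,   0.        ,   1.        ]]), 'view': array([[-1.92789009e-02, -9.99810101e-01, -2.84360303e-03,
         2.24153699e-02],
       [-9.93059774e-01,  1.94786195e-02, -1.15986499e-01,
         5.05355625e-01],
       [ 1.16019863e-01,  5.87775570e-04, -9.93246720e-01,
         8.73069134e-01],
       [ 0.00000000e+00,  0.00000000e+00,  0.00000000e+00,
         1.00000000e+00]])}
scene {'mtx': array([[520.07664727,   0.        , 320.59416671],
       [  0.        , 520.07664727, 250.33394991],
       [  0.        ,   0.        ,   1.        ]]), 'view': array([[-0.57495129,  0.8181833 , -0.0026657 ,  0.27323085],
       [ 0.66806743,  0.46757642, -0.57884212, -0.30462916],
       [-0.47235254, -0.33458689, -0.81543528,  1.50391785],
       [ 0.        ,  0.        ,  0.        ,  1.        ]])}
{'t': 0.1, 'joint_pos': array([-1.23067359,  0.60004245, -0.00254948,  1.6000324 ,  0.00182674,
        0.94292109, -0.07978581]), 'qd': array([-2.73743792e-03, -2.10507191e-03, -1.71157591e-03, -2.97708072e-03,
        8.11363298e-05,  7.12228968e-04, -1.90246977e-04]), 'tau': array([ 4.83575350e-03, -7.66556668e+01,  1.50269195e+00, -2.52941573e+01,
       -5.22386748e-02,  1.36030361e-02,  9.36813899e-05]), 'ee_pos': array([0.29336877, 0.66254345, 0.23485441]), 'orientation': array([-7.13744639e-05,  2.06860152e-01,  9.78370271e-01, -6.97114433e-04]), 'contact_force': array([ 0.39053091,  0.41775675, -0.27379694]), 'ft_torque': array([-0.0326433 , -0.0222837 , -0.02730162]), 'gripper_force': 0.0, 'width': 0.9962876901026563} 0.017
```

View pics/top0.png

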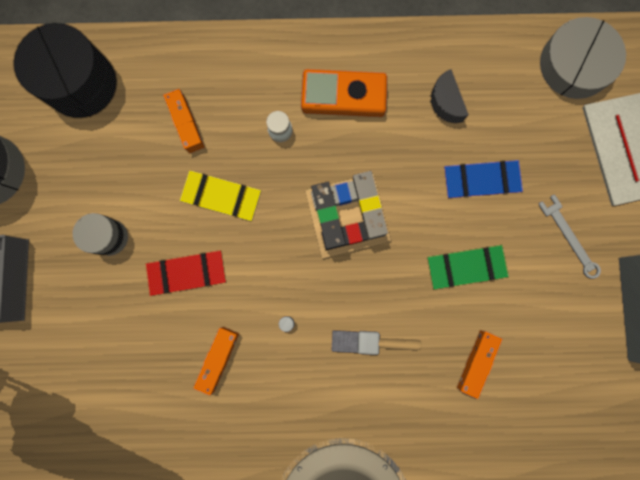

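View pics/scene0.png

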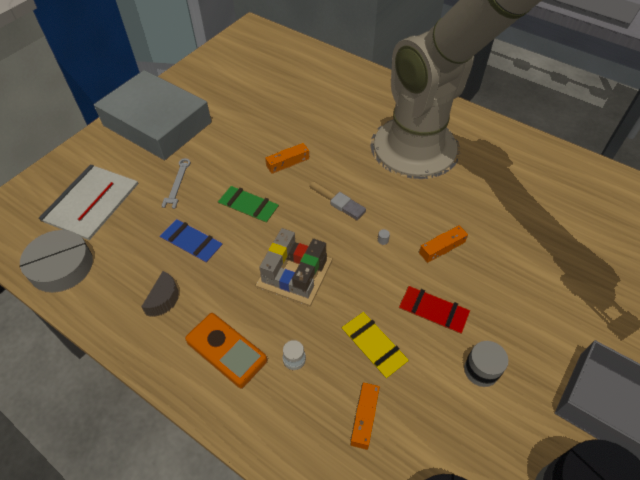

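The top view shows the stack near (347,213), with carriers yellow (221,196), red (186,272), blue (483,179) and green (468,267). I'll triangulate the plates and belts by colour, and enlarge the stack.

```bash
cat > h.py <<'E'
import numpy as np, cv2
from cell import *
def ray(p,uv):
    R=p['view'][:3,:3];t=p['view'][:3,3]
    uv=np.atleast_2d(uv)
    d=np.c_[(uv-p['mtx'][:2,2])/p['mtx'][0,0],np.ones(len(uv))]@R
    return -R.T@t,d
def atz(p,uv,z):
    o,d=ray(p,uv);return o+d*((z-o[2])/d[:,2])[:,None]
def tri(p1,a,p2,b):
    P=[q['mtx']@q['view'][:3] for q in(p1,p2)]
    X=cv2.triangulatePoints(P[0],P[1],np.float64(a).reshape(2,1),np.float64(b).reshape(2,1));return (X[:3]/X[3]).ravel()
HS={'red':[(0,8),(172,180)],'yellow':[(24,34)],'green':[(50,80)],'blue':[(105,125)]}
def blobs(im,c,amin=60):
    h=cv2.cvtColor(im,cv2.COLOR_BGR2HSV)
    m=sum((cv2.inRange(h,(a,150,50),(b,255,255)) for a,b in HS[c]))
    m=cv2.morphologyEx(m.astype(np.uint8),cv2.MORPH_CLOSE,np.ones((3,3)))
    cs=[k for k in cv2.findContours(m,cv2.RETR_EXTERNAL,cv2.CHAIN_APPROX_NONE)[0] if cv2.contourArea(k)>amin]
    return cs
E
python3 - <<'E'
from h import *
I={n:cv2.imread(f"pics/{n}0.png") for n in("top","scene")};P={n:camera_params(n) for n in I}
for c in HS:
    g={}
    for n in I:
        cs=blobs(I[n],c); 
        st=(347,213) if n=="top" else (295,265)
        far=[k for k in cs if cv2.contourArea(k)>150 and 45<np.hypot(*(k.mean((0,1))-st))<190]
        near=[k for k in cs if np.hypot(*(k.mean((0,1))-st))<45]
        q=np.vstack(far); r=cv2.minAreaRect(q); h=cv2.convexHull(q)
        M=cv2.moments(h);g[n]=(M['m10']/M['m00'],M['m01']/M['m00'])
        print(c,n,'plate',np.round(g[n],1),len(far),r[1],'belts',[np.round(k.mean((0,1))).tolist()+[cv2.contourArea(k)] for k in near])
        if n=="top":
            w=atz(P[n],cv2.boxPoints(r),.005)[:,:2];R=cv2.minAreaRect((w*1000).astype(np.float32));print('  world',R)
    print('  tri',tri(P['top'],g['top'],P['scene'],g['scene']))
a=cv2.resize(I['top'][160:270,290:400],None,fx=5,fy=5,interpolation=2)
cv2.imwrite("pics/ct.png",a)
b=cv2.resize(I['scene'][220:310,250:340],None,fx=6,fy=6,interpolation=2)
cv2.imwrite("pics/cs.png",b)
E
```

```text
red top plate [194.5 271.2] 2 (33.04777145385742, 58.584686279296875) belts [[353.0, 233.0, 237.5]]
  world ((450.108642578125, 281.19683837890625), (64.9633560180664, 116.00004577636719), 8.886533737182617)
red scene plate [434.5 309. ] 1 (67.77879333496094, 24.697479248046875) belts [[299.0, 252.0, 156.0]]
  tri [ 0.4463178   0.2928764  -0.01019127]
yellow top plate [220.  195.3] 3 (75.68567657470703, 33.10389709472656) belts [[370.0, 204.0, 231.5]]
  world ((600.607421875, 232.92996215820312), (154.28346252441406, 66.70733642578125), 72.85191345214844)
yellow scene plate [374.8 344.3] 1 (69.5035629272461, 29.142860412597656) belts [[279.0, 251.0, 146.0]]
  tri [ 6.01057752e-01  2.33620026e-01 -2.89054620e-04]
green top plate [467.3 266.9] 3 (30.643131256103516, 74.07144165039062) belts [[327.0, 214.0, 163.0]]
  world ((448.2819519042969, -252.91311645507812), (59.609580993652344, 147.22642517089844), 8.059844970703125)
green scene plate [254.3 205.7] 2 (42.24946594238281, 19.446056365966797) belts [[309.0, 259.0, 85.5]]
  tri [ 0.44389219 -0.24671535 -0.00515764]
blue top plate [482.9 178.9] 3 (29.874929428100586, 73.2730484008789) belts [[343.0, 194.0, 163.0]]
  world ((623.1784057617188, -293.0984191894531), (60.79682540893555, 149.03382873535156), 3.5696799755096436)
blue scene plate [196.6 242.9] 2 (42.697654724121094, 22.50605010986328) belts [[286.0, 277.0, 91.5]]
  tri [ 0.62118643 -0.28817947 -0.00543801]
```

View pics/ct.png

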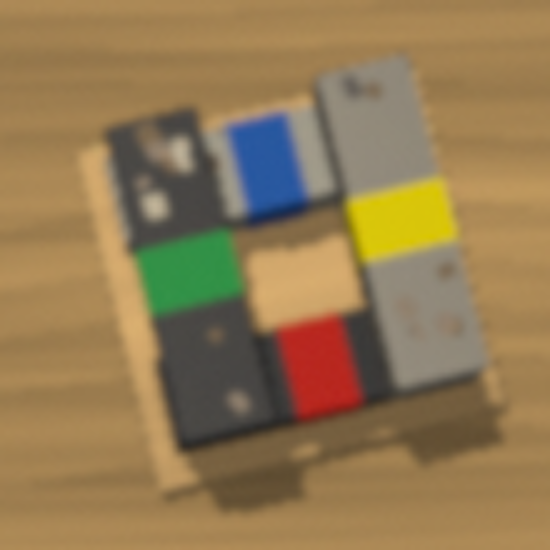

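View pics/cs.png

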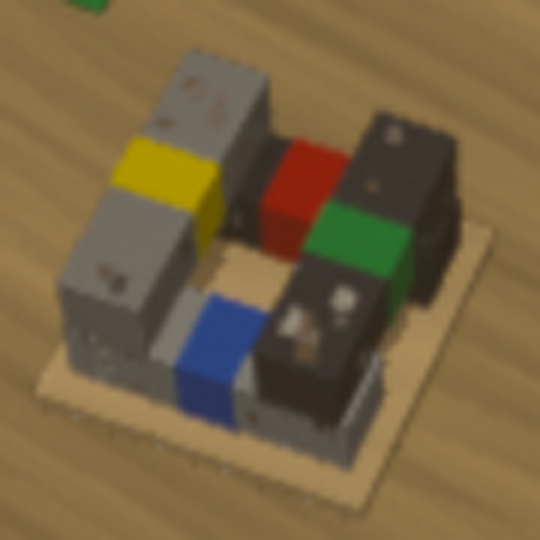

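```bash
python3 - <<'E'
from h import *
I={n:cv2.imread(f"pics/{n}0.png") for n in("top","scene")};P={n:camera_params(n) for n in I}
t=lambda *a:np.array(a)/5+[290,160]
s=lambda *a:np.array(a)/6+[250,220]
print('green',tri(P['top'],t(190,275),P['scene'],s(359,241)),'yellow',tri(P['top'],t(401,222),P['scene'],s(165,175)))
for nm,z,q in [('green',.082,[(107,128),(197,108),(272,425),(182,445)]),('yellow',.082,[(318,75),(405,55),(485,370),(395,390)]),
  ('bluebelt',.047,[(228,125),(288,112),(305,195),(245,208)]),('redbelt',.047,[(278,330),(345,315),(362,402),(298,418)])]:
    w=atz(P['top'],t(*q) if 0 else np.array(q)/5+[290,160],z)*1000
    m=w.mean(0);l=(w[2]+w[3]-w[0]-w[1])/2; print(nm,m.round(),'axis',np.degrees(np.arctan2(l[1],l[0]))%180,np.hypot(*l[:2]))
cs=[k for k in blobs(I['top'],'red',100) if k[:,0,0].mean()<230 and k[:,0,1].mean()>245]
r=cv2.minAreaRect(np.vstack(cs));print(len(cs),r)
w=atz(P['top'],cv2.boxPoints(r),.005)[:,:2]*1000;print('red',cv2.minAreaRect(w.astype(np.float32)))
E
```

```text
green [0.54357556 0.01794582 0.07718751] yellow [ 0.56175332 -0.05996473  0.07827084]
green [543.  18.  82.] axis 12.087838837870265 119.6871939231521
yellow [561. -59.  82.] axis 12.159689822975054 119.58160618723915
bluebelt [593. -12.  47.] axis 10.097747246450922 32.768423018753765
redbelt [513. -31.  47.] axis 10.426208031267407 33.87602581594852
3 ((184.96603393554688, 272.8059387207031), (33.04777145385742, 77.8174057006836), 80.07376098632812)
red ((447.216064453125, 299.69659423828125), (64.96334838867188, 153.4490966796875), 8.886545181274414)
```

>>> send_rows([
  [15,-40,0,3],
  [15,-40,0,3],
  [15,-40,0,3],
  [15,-40,0,3],
  [15,-40,0,3],
  [15,-40,0,3],
  [15,-40,0,3],
  [15,-40,0,3],
  [15,-40,0,3],
  [15,-40,0,3],
  [15,-40,0,3],
  [15,-40,0,3],
], jaw=85, newtons=30)

```text
t: 1.1
ee_pos: [0.4693, 0.1927, 0.2356]
orientation: [-0.0, -0.107, 0.994, -0.0]
contact_force: [0.8, 0.6, 0.3]
width: 0.665
gripper_force: 0.0
```

>>> send_rows([
  [15,-35,0,0],
  [15,-35,0,0],
  [15,-35,0,0],
  [15,-35,0,0],
  [5,-20,0,0],
  [0,0,0,0],
  [0,0,0,0],
])

```text
t: 1.68
ee_pos: [0.534, 0.0336, 0.2353]
orientation: [-0.0, -0.104, 0.995, -0.0]
contact_force: [0.5, 0.3, 0.1]
width: 0.668
gripper_force: 0.0
```

```bash
python3 - <<'E'
from h import *
s=sense();print(s['ee_pos'],s['orientation'],s['width'],s['joint_pos'])
p=camera_params('wrist');im=get_image('wrist');cv2.imwrite('pics/w1.png',im)
np.save('w1.npy',np.vstack([p['view'],np.c_[p['mtx'],[0,0,0]]]))
E
```

```text
[0.53400702 0.03356513 0.2353011 ] [-3.06461711e-04 -1.04096298e-01  9.94567176e-01 -8.81622847e-06] 0.6683382596355335 [-0.07677381  0.37635472 -0.12372777  2.02841361  0.06717866  0.7411773
  1.53782793]
```

View pics/w1.png

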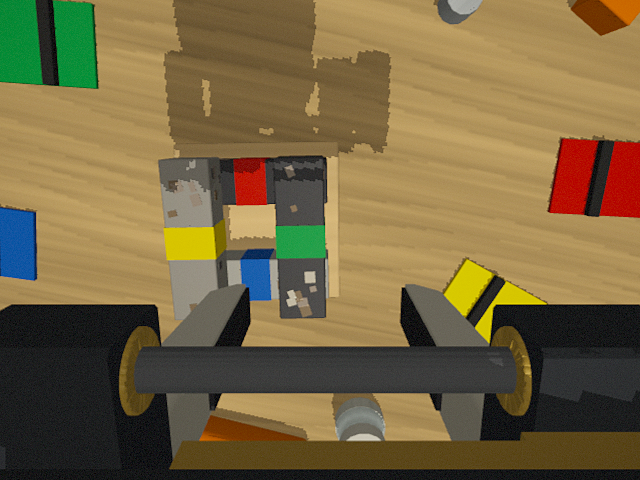

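The wrist view shows the stack with the green bar's top face at corners (275,159),(325,158),(326,318),(280,318) and its belt centred at (301,241). Yellow's belt is centred at (194,243).

```bash
python3 - <<'E'
from h import *
a=np.load('w1.npy');p={'view':a[:4],'mtx':a[4:,:3]};T=camera_params('top')
for n,q,z in[('green',[(276,226),(325,226),(326,257),(277,257)],.082),('gends',[(275,159),(325,158),(326,318),(280,318)],.082),('yellow',[(165,228),(217,228),(217,258),(166,259)],.082),('blue',[(243,250),(272,250),(270,300),(243,300)],.047),('red',[(235,159),(265,159),(267,204),(235,204)],.047)]:
    w=atz(p,q,z)*1000;m=w.mean(0);l=(w[2]+w[3]-w[0]-w[1])/2
    print(n,m.round(1),w[:,:2].round().tolist(),np.degrees(np.arctan2(l[1],l[0])))
print(tri(T,np.array((190,275))/5+[290,160],p,(301,241)),tri(T,np.array((401,222))/5+[290,160],p,(191.5,243)))
E
```

```text
green [543.8  18.9  82. ] [[536.0, -1.0], [529.0, 34.0], [551.0, 39.0], [559.0, 4.0]] 12.946855782221375
gends [543.9  19.3  82. ] [[490.0, -10.0], [482.0, 24.0], [599.0, 49.0], [606.0, 15.0]] 12.217280582242374
yellow [561.6 -59.2  82. ] [[554.0, -79.0], [546.0, -43.0], [569.0, -39.0], [577.0, -76.0]] 8.54227053080821
blue [588.  -11.5  47. ] [[569.0, -26.0], [564.0, -3.0], [607.0, 3.0], [612.0, -19.0]] 8.651027056478965
red [513.1 -29.6  47. ] [[498.0, -44.0], [493.0, -21.0], [528.0, -14.0], [533.0, -39.0]] 10.815385852730147
[0.54322282 0.01805241 0.08167267] [ 0.56160516 -0.05971758  0.0800875 ]
```

>>> send_rows([
  [5,-8,-20,0],
  [4.5,-7,-20,0],
  [0,0,-25,0],
  [0,0,-25,0],
  [0,0,-25,0],
  [0,0,-25,0],
  [0,0,-20,0],
  [0,0,-13,0],
  [0,0,0,0],
  [0,0,0,0],
])

```text
t: 2.57
ee_pos: [0.5429, 0.0214, 0.0623]
orientation: [-0.001, -0.107, 0.994, 0.0]
contact_force: [1.2, 0.7, 0.2]
width: 0.666
gripper_force: 0.0
```

>>> send_rows([
  [0,0,0,0],
  [0,0,0,0],
  [0,0,0,0],
  [0,0,0,0],
  [0,0,0,0],
  [0,0,0,0],
], jaw=255, newtons=35)

```text
t: 3.07
ee_pos: [0.5441, 0.0192, 0.0634]
orientation: [0.001, -0.105, 0.994, -0.0]
contact_force: [-0.1, -2.5, 7.3]
width: 0.377
gripper_force: 35.0
```

>>> send_rows([
  [0,0,10,0],
  [0,0,25,0],
  [0,0,30,0],
  [-6,-20,25,-7],
  [-10,-30,0,-7],
  [-10,-30,0,-7],
  [-10,-30,0,-7],
  [-10,-30,0,-7],
  [-10,-30,0,-7],
  [-10,-30,0,-7],
  [-10,-30,0,-7],
  [-10,-20,0,-7],
])

```text
t: 4.07
ee_pos: [0.4566, -0.2327, 0.1533]
orientation: [0.0, 0.433, 0.901, -0.0]
contact_force: [0.0, -0.4, -4.0]
width: 0.375
gripper_force: 35.0
```

>>> send_rows([
  [-5,-10,0,-7],
  [-5,-8,0,-7],
  [0,0,0,-7],
  [0,0,0,-7],
  [0,0,0,-3],
  [0,0,0,0],
  [0,0,0,0],
  [0,0,0,0],
])

```text
t: 4.73
ee_pos: [0.4475, -0.2479, 0.1528]
orientation: [-0.0, 0.654, 0.756, 0.0]
contact_force: [-0.4, 0.3, -4.2]
width: 0.374
gripper_force: 35.0
```

```bash
cat >> h.py <<'E'
def wr(name):
    s=sense();q=s['orientation'];y=np.degrees(np.arctan2(2*q[2]**2-1+2*q[3]**2*0,2*q[1]*q[2]))
    print('tcp',(s['ee_pos']*1000).round(1),'tooly',y.round(1),'w',s['width'],'gf',s['gripper_force'])
    p=camera_params('wrist');im=get_image('wrist');cv2.imwrite(f'pics/{name}.png',im);return p,im
def plate(p,im,c,z=.005):
    cs=[k for k in blobs(im,c,100)]
    for k in cs:
        w=(atz(p,k[:,0],z)[:,:2]*1000).astype(np.float32)
        print(c,'blob px',k.mean((0,1)).round(),cv2.contourArea(k),cv2.minAreaRect(w))
    w=(atz(p,np.vstack(cs)[:,0],z)[:,:2]*1000).astype(np.float32);print('all',cv2.minAreaRect(w))
E
python3 - <<'E'
from h import *
p,im=wr('w2');plate(p,im,'green')
E
```

```text
tcp [ 447.5 -247.9  152.8] tooly 8.3 w 0.37399510042387246 gf 34.99834656715393
green blob px [325. 326.] 3977.0 ((457.8443603515625, -316.21417236328125), (82.5356674194336, 33.183841705322266), 8.787853240966797)
green blob px [322. 145.] 1520.5 ((437.1119384765625, -185.49942016601562), (64.5144271850586, 12.550437927246094), 8.22488784790039)
all ((449.0700988769531, -255.69737243652344), (82.5155258178711, 154.92056274414062), 8.214221954345703)
```

View pics/w2.png

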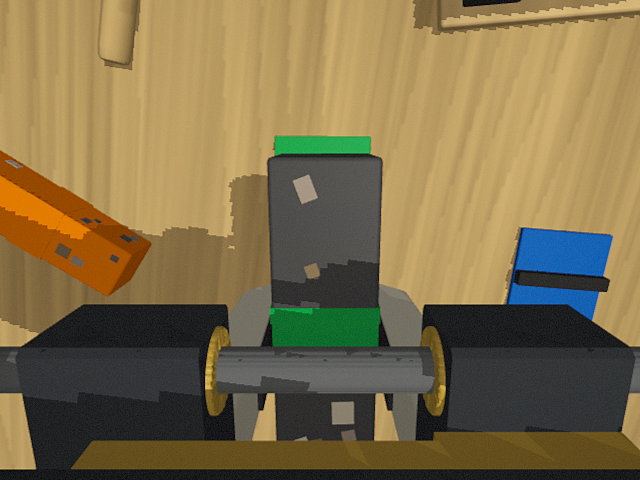

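>>> send_rows([
  [0,-5.5,-20,0],
  [0,0,-22,0],
  [0,0,-22,0],
  [0,0,-20,0],
  [0,0,-15,0],
  [0,0,-10,0],
  [0,0,-6,0],
  [0,0,-4,0],
  [0,0,-3,0],
  [0,0,-1,0],
  [0,0,0,0],
  [0,0,0,0],
])

```text
t: 5.78
ee_pos: [0.4479, -0.2538, 0.0301]
orientation: [0.0, 0.655, 0.755, 0.0]
contact_force: [0.1, -0.5, -2.7]
width: 0.375
gripper_force: 35.0
```

>>> send_rows([
  [0,0,-0.7,0],
  [0,0,0,0],
])

```text
t: 5.95
ee_pos: [0.4479, -0.2538, 0.0294]
orientation: [0.0, 0.655, 0.755, 0.0]
contact_force: [-0.5, 1.4, 1.4]
width: 0.375
gripper_force: 35.0
```

>>> send_rows([
  [0,0,0,0],
  [0,0,0,0],
  [0,0,0,0],
  [0,0,0,0],
  [0,0,10,0],
  [0,0,20,0],
  [0,0,30,0],
  [0,0,35,0],
  [0,0,35,0],
  [8,15,0,7],
  [10,15,0,7],
  [10,15,0,7],
], jaw=85)

```text
t: 6.95
ee_pos: [0.476, -0.2083, 0.1606]
orientation: [0.001, 0.504, 0.864, 0.0]
contact_force: [0.2, -0.6, 0.4]
width: 0.672
gripper_force: 0.0
```

>>> send_rows([
  [10,15,0,7],
  [10,15,0,7],
  [10,15,0,7],
  [10,15,0,7],
  [10,15,0,7],
  [10,15,0,7],
  [10,15,0,7],
  [10,15,0,7],
  [10,15,0,7],
  [5.5,14.5,0,7],
  [0,0,0,3],
  [0,0,0,0],
])

```text
t: 7.95
ee_pos: [0.5712, -0.0586, 0.1595]
orientation: [0.0, -0.107, 0.994, -0.0]
contact_force: [0.3, -1.1, -0.1]
width: 0.668
gripper_force: 0.0
```

```bash
python3 - <<'E'
from h import *
T=camera_params('top');im=get_image('top');cv2.imwrite('pics/t2.png',im)
for k in blobs(im,'green',20): print(k.mean((0,1)),cv2.contourArea(k))
cv2.imwrite('pics/t2c.png',cv2.resize(im[140:320,300:540],None,fx=3.2,fy=3.2,interpolation=2))
p,w=wr('w3')
for k in blobs(w,'yellow',200):
    print(k.mean((0,1)),cv2.contourArea(k)); r=atz(p,k[:,0],.082)[:,:2].astype(np.float32)*1000;print(cv2.minAreaRect(r))
E
```

```text
tcp [570.9 -59.4 159.4] tooly 102.1 w 0.665376772974788 gf 0.0
[626.03305785 289.48760331] 883.5
((548.5018920898438, 108.70917510986328), (23.970226287841797, 21.199743270874023), 10.197797775268555)
[326.06018519 245.35648148] 2768.0
((561.5665893554688, -59.633087158203125), (24.29808235168457, 36.496639251708984), 12.034561157226562)
```

View pics/t2c.png

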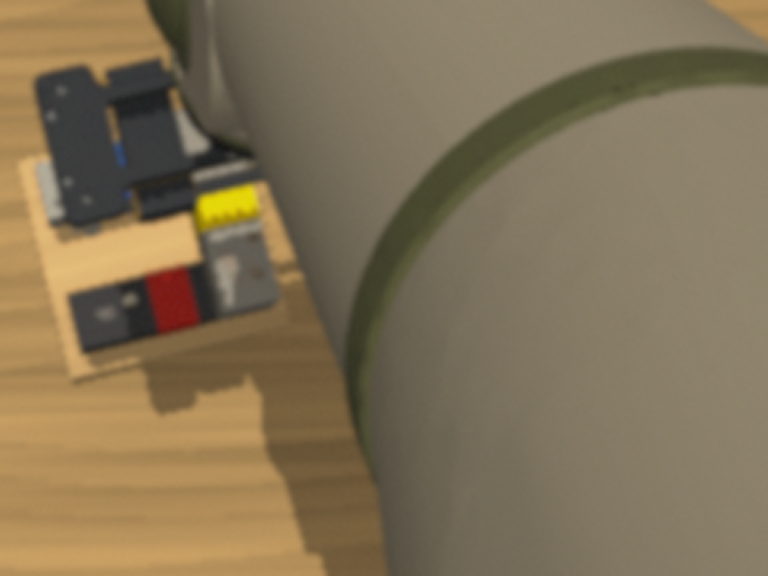

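The arm hides the green carrier from the top camera. The stack and the yellow bar are undisturbed, with the yellow bar at (561.6, -59.6).

>>> send_rows([
  [-5,-0.3,-10,0],
  [-4.5,-0.2,-15,0],
  [0,0,-20,0],
  [0,0,-20,0],
  [0,0,-20,0],
  [0,0,-11.5,0],
  [0,0,0,0],
  [0,0,0,0],
])

```text
t: 8.72
ee_pos: [0.5612, -0.0601, 0.0624]
orientation: [-0.001, -0.105, 0.994, -0.0]
contact_force: [-0.7, -0.2, -0.6]
width: 0.665
gripper_force: 0.0
```

>>> send_rows([
  [0,0,0,0],
  [0,0,0,0],
  [0,0,0,0],
  [0,0,0,0],
  [0,0,0,0],
  [0,0,0,0],
], jaw=255)

```text
t: 9.22
ee_pos: [0.5619, -0.0599, 0.0631]
orientation: [0.0, -0.106, 0.994, -0.0]
contact_force: [-0.0, -0.2, 6.6]
width: 0.372
gripper_force: 35.0
```

>>> send_rows([
  [0,0,10,0],
  [0,0,25,0],
  [0,0,30,0],
  [2,10,25,-7],
  [2,15,0,-7],
  [2,20,0,-7],
  [2,20,0,-7],
  [2,20,0,-7],
  [2,20,0,-7],
  [2,20,0,-7],
  [2,20,0,-7],
  [2,20,0,-7],
])

```text
t: 10.22
ee_pos: [0.5791, 0.1065, 0.1527]
orientation: [-0.0, 0.432, 0.902, 0.0]
contact_force: [1.0, -0.3, -3.4]
width: 0.378
gripper_force: 35.0
```

>>> send_rows([
  [2,20,0,-7],
  [2,20,0,-7],
  [2,20,0,-7],
  [2,20,0,-7],
  [4,20,0,-7],
  [4,18,0,-7],
  [4,10,0,-7],
  [1,0,0,-7],
  [0,0,0,0],
  [0,0,0,0],
  [0,0,0,0],
])

```text
t: 11.13
ee_pos: [0.6001, 0.2328, 0.1525]
orientation: [-0.0, 0.802, 0.597, -0.0]
contact_force: [-0.4, -0.8, -2.7]
width: 0.377
gripper_force: 35.0
```

```bash
python3 - <<'E'
from h import *
p,im=wr('w4');plate(p,im,'yellow')
im=get_image('top');cv2.imwrite('pics/t3.png',im)
cv2.imwrite('pics/t3c.png',cv2.resize(im[140:320,300:540],None,fx=3.2,fy=3.2,interpolation=2))
E
```

```text
tcp [600.1 232.8 152.5] tooly -16.7 w 0.37712650582775115 gf 34.960856437683105
yellow blob px [325. 327.] 4000.5 ((579.7435913085938, 166.8094482421875), (33.275203704833984, 83.23294067382812), 73.85018920898438)
yellow blob px [325. 141.] 2325.5 ((618.5511474609375, 295.64971923828125), (17.0909481048584, 65.44810485839844), 73.27705383300781)
all ((597.9577026367188, 227.56948852539062), (159.35360717773438, 83.24494171142578), 73.28582763671875)
```

View pics/w4.png

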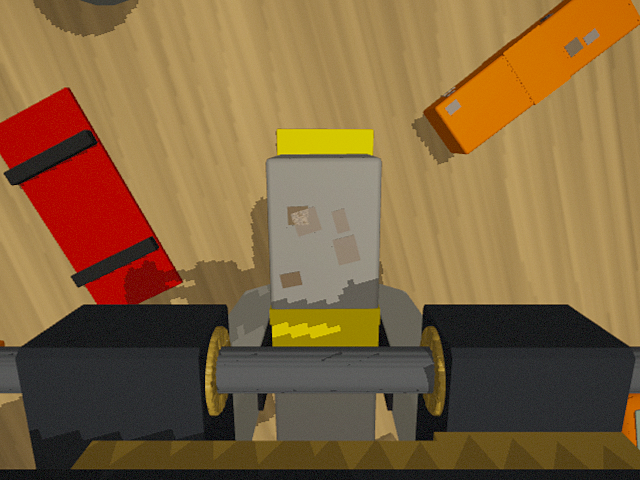

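View pics/t3c.png

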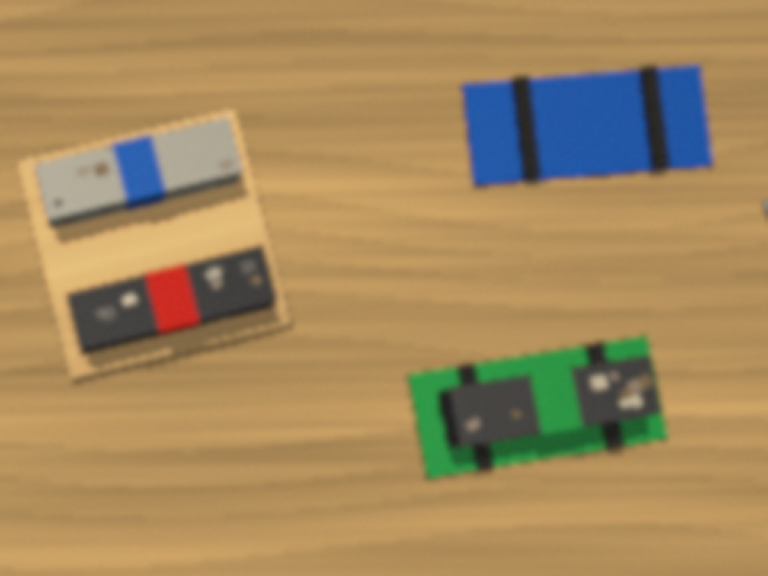

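>>> send_rows([
  [0,0,-20,0],
  [0,0,-22,0],
  [0,0,-22,0],
  [0,0,-20,0],
  [0,0,-15,0],
  [0,0,-10,0],
  [0,0,-6,0],
  [0,0,-4,0],
  [0,0,-3,0],
  [0,0,-1.2,0],
  [0,0,0,0],
  [0,0,0,0],
])

```text
t: 12.23
ee_pos: [0.6009, 0.2334, 0.0298]
orientation: [0.0, 0.803, 0.596, 0.0]
contact_force: [0.2, -0.3, -2.0]
width: 0.375
gripper_force: 35.0
```

```bash
python3 - <<'E'
from h import *
T=camera_params('top')
g=atz(T,[[300+551/3.2,140+403/3.2]],.048);print('green bar',g*1000)
for n,q in[('blue',[(37,165),(233,118),(243,178),(52,222)]),('red',[(70,295),(262,248),(273,298),(83,350)]),]:
    w=atz(T,np.array(q)/3.2+[300,140],.047)*1000;l=(w[1]+w[2]-w[0]-w[3])/2
    print(n,w.mean(0).round(1),np.degrees(np.arctan2(l[1],l[0]))%180,np.hypot(*l[:2]))
im=cv2.imread('pics/t3.png')
for c in('blue','red'):
  for k in blobs(im,c,100):
    w=(atz(T,k[:,0],.047)[:,:2]*1000).astype(np.float32);print(c,cv2.minAreaRect(w))
E
```

```text
green bar [[ 447.39579264 -249.07316247   48.        ]]
blue [590.  -13.8  47. ] 102.31997402808223 118.21138037774783
red [513.7 -30.2  47. ] 103.49770569723552 116.19368331172045
blue ((589.857666015625, -11.893959045410156), (35.60818862915039, 19.821584701538086), 13.105475425720215)
blue ((609.4793090820312, -223.99945068359375), (57.7769775390625, 28.945594787597656), 4.164559841156006)
blue ((613.1622314453125, -281.12408447265625), (57.957332611083984, 67.58831024169922), 3.4426326751708984)
blue ((616.9005737304688, -336.1172180175781), (58.09917449951172, 24.166778564453125), 3.4094440937042236)
red ((436.4771423339844, 342.8868408203125), (61.5356559753418, 27.3414249420166), 8.592277526855469)
red ((444.98468017578125, 287.58642578125), (61.884498596191406, 69.14236450195312), 8.808225631713867)
red ((454.3941650390625, 230.689453125), (61.83724594116211, 30.97148895263672), 8.917141914367676)
red ((513.2749633789062, -29.63612937927246), (37.201656341552734, 25.552114486694336), 12.974331855773926)
red ((668.3817138671875, -557.5848999023438), (130.22962951660156, 5.660737991333008), 11.446264266967773)
```

>>> send_rows([
  [0,0,-0.8,0],
  [0,0,0,0],
])

```text
t: 12.4
ee_pos: [0.6009, 0.2335, 0.0291]
orientation: [0.0, 0.803, 0.596, 0.0]
contact_force: [-0.5, 1.5, 3.0]
width: 0.377
gripper_force: 35.0
```

>>> send_rows([
  [0,0,0,0],
  [0,0,0,0],
  [0,0,0,0],
  [0,0,0,0],
  [0,0,10,0],
  [0,0,20,0],
  [0,0,30,0],
  [0,0,35,0],
  [0,0,25,0],
  [-1,-25,0,3],
  [-1,-25,0,3],
  [-1,-30,0,3],
], jaw=85)

```text
t: 13.4
ee_pos: [0.5976, 0.1541, 0.1496]
orientation: [0.0, 0.752, 0.659, 0.001]
contact_force: [0.7, -1.1, -0.2]
width: 0.664
gripper_force: 0.0
```

>>> send_rows([
  [-1,-30,0,3],
  [-1,-30,0,3],
  [-1,-30,0,3],
  [-1,-30,0,3],
  [-1,-25,0,3],
  [-1,-15,0,3],
  [-1,-5,0,2],
  [0,0,0,0],
  [0,0,0,0],
])

```text
t: 14.15
ee_pos: [0.5906, -0.012, 0.149]
orientation: [0.0, 0.629, 0.777, 0.0]
contact_force: [0.2, 0.4, 0.0]
width: 0.669
gripper_force: 0.0
```

```bash
python3 - <<'E'
from h import *
p,w=wr('w5')
for c in('blue','red'):
  for k in blobs(w,c,200):
    r=atz(p,k[:,0],.047)[:,:2].astype(np.float32)*1000;print(c,k.mean((0,1)),cv2.minAreaRect(r))
E
```

```text
tcp [590.6 -12.  149. ] tooly 12.0 w 0.668611736082136 gf 0.0
blue [325.24867725 253.27513228] ((591.1983642578125, -12.301322937011719), (35.382972717285156, 23.984100341796875), 12.890863418579102)
red [198.39719626 253.06542056] ((515.5172729492188, -26.7939453125), (43.59304428100586, 30.71653175354004), 12.917412757873535)
```

View pics/w5.png

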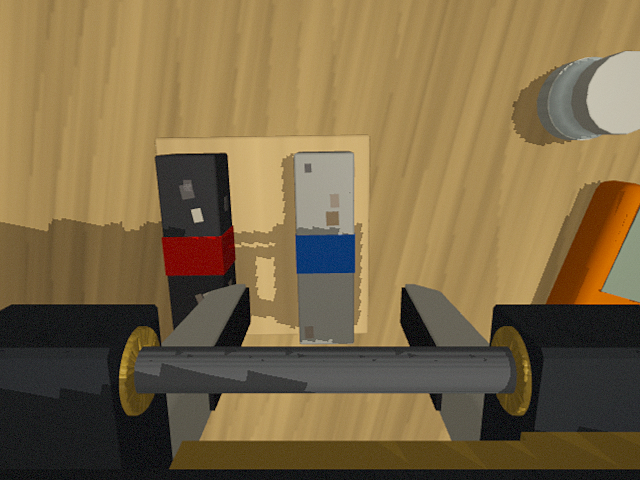

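The blue belt is directly ahead of the jaws at (325,253), and the red bar stays clear on the left. I go straight down.

>>> send_rows([
  [0.6,-0.3,-15,0],
  [0,0,-25,0],
  [0,0,-25,0],
  [0,0,-20,0],
  [0,0,-15,0],
  [0,0,-9,0],
  [0,0,-5,0],
  [0,0,0,0],
  [0,0,0,0],
])

```text
t: 14.95
ee_pos: [0.5915, -0.0117, 0.0349]
orientation: [0.0, 0.628, 0.778, 0.0]
contact_force: [0.5, 0.3, 0.9]
width: 0.668
gripper_force: 0.0
```

>>> send_rows([
  [0,0,0,0],
  [0,0,0,0],
  [0,0,0,0],
  [0,0,0,0],
  [0,0,0,0],
  [0,0,0,0],
], jaw=255)

```text
t: 15.45
ee_pos: [0.5912, -0.0121, 0.0348]
orientation: [0.0, 0.628, 0.778, 0.0]
contact_force: [-0.1, -0.5, 5.8]
width: 0.38
gripper_force: 35.0
```

>>> send_rows([
  [0,0,10,0],
  [0,0,25,0],
  [0,0,35,0],
  [0,-10,30,0],
  [3.5,-30,18,-1],
  [3.5,-35,0,-1],
  [3.5,-40,0,-1],
  [3.5,-40,0,-1],
  [3.5,-40,0,-1],
  [3.5,-35,0,-1],
  [3.5,-25,0,-1],
  [3.5,-15,0,-1],
])

```text
t: 16.45
ee_pos: [0.6179, -0.2863, 0.1527]
orientation: [0.0, 0.683, 0.73, -0.001]
contact_force: [-0.0, -0.5, -3.6]
width: 0.376
gripper_force: 34.9
```

>>> send_rows([
  [3.5,-9,0,-0.5],
  [0,0,0,0],
  [0,0,0,0],
  [0,0,0,0],
])

```text
t: 16.78
ee_pos: [0.6229, -0.2883, 0.1521]
orientation: [-0.001, 0.683, 0.73, 0.0]
contact_force: [0.5, -0.3, -3.6]
width: 0.371
gripper_force: 34.9
```

```bash
python3 - <<'E'
from h import *
p,im=wr('w6');plate(p,im,'blue')
T=camera_params('top');im=get_image('top');cv2.imwrite('pics/t4.png',im)
for c in('yellow','red'):
  for k in blobs(im,c,100):
    print(c,k.mean((0,1)),cv2.contourArea(k),cv2.minAreaRect((atz(T,k[:,0],.048)[:,:2]*1000).astype(np.float32)))
E
```

```text
tcp [ 622.9 -288.3  152.1] tooly 3.8 w 0.3707343158306248 gf 34.94707703590393
blue blob px [324. 325.] 3970.5 ((627.06689453125, -356.3241271972656), (78.25473022460938, 33.95064163208008), 3.15913724899292)
blue blob px [323. 147.] 1863.5 ((617.9554443359375, -227.02120971679688), (64.6139907836914, 15.210443496704102), 3.741260051727295)
all ((623.2029418945312, -296.13201904296875), (78.26721954345703, 153.83706665039062), 3.754178047180176)
yellow [186.92307692 198.12820513] 112.5 ((586.5523071289062, 284.0544128417969), (28.16486167907715, 18.088722229003906), 70.38309478759766)
yellow [249.05376344 203.43010753] 395.5 ((574.3413696289062, 168.2763214111328), (31.32293701171875, 63.24945831298828), 72.9984359741211)
yellow [218.91358025 194.27160494] 611.0 ((591.3764038085938, 223.35440063476562), (68.41451263427734, 63.207733154296875), 73.13319396972656)
red [154.52272727 278.02272727] 443.0 ((436.4367980957031, 342.51043701171875), (61.46561050415039, 27.310302734375), 8.592276573181152)
red [184.55725191 272.77862595] 1160.5 ((444.93463134765625, 287.2729187011719), (61.8140869140625, 69.06369018554688), 8.808205604553223)
red [214.88888889 267.46666667] 493.0 ((454.116455078125, 230.5080108642578), (61.327232360839844, 30.767322540283203), 9.132172584533691)
red [353.40677966 233.27118644] 235.5 ((513.1519165039062, -29.685001373291016), (37.149139404296875, 25.513927459716797), 12.614972114562988)
```

View pics/w6.png

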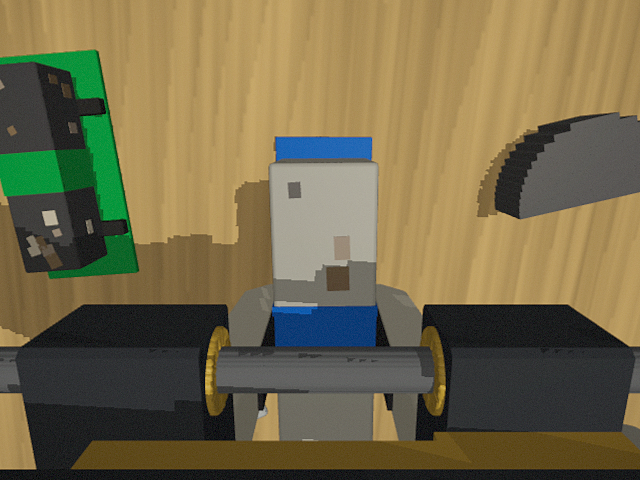

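>>> send_rows([
  [0,-5,-18,0],
  [0,0,-22,0],
  [0,0,-22,0],
  [0,0,-18,0],
  [0,0,-14,0],
  [0,0,-9,0],
  [0,0,-5,0],
  [0,0,-4,0],
  [0,0,-3,0],
  [0,0,-1,0],
  [0,0,0,0],
  [0,0,0,0],
])

```text
t: 17.88
ee_pos: [0.623, -0.2962, 0.037]
orientation: [0.0, 0.684, 0.729, 0.0]
contact_force: [-0.1, -1.2, -3.8]
width: 0.37
gripper_force: 34.9
```

>>> send_rows([
  [0,2.2,0,0],
  [0,0,-0.6,0],
  [0,0,-0.6,0],
  [0,0,-0.4,0],
  [0,0,0,0],
])

```text
t: 18.3
ee_pos: [0.6229, -0.2935, 0.0359]
orientation: [0.0, 0.684, 0.729, 0.0]
contact_force: [-1.7, 1.7, 5.7]
width: 0.374
gripper_force: 34.9
```

>>> send_rows([
  [0,0,0,0],
  [0,0,0,0],
  [0,0,0,0],
  [0,0,0,0],
  [0,0,10,0],
  [0,0,20,0],
  [0,0,30,0],
  [0,0,30,0],
  [0,0,25,0],
  [-10,20,0,1],
  [-10,25,0,1],
  [-10,25,0,1],
], jaw=85)

```text
t: 19.3
ee_pos: [0.5924, -0.2238, 0.1512]
orientation: [0.001, 0.665, 0.747, 0.0]
contact_force: [0.3, 0.6, -0.5]
width: 0.664
gripper_force: 0.0
```

>>> send_rows([
  [-12,28,0,1],
  [-12,30,0,1],
  [-12,30,0,1],
  [-12,30,0,1],
  [-12,30,0,1],
  [-10,25,0,0.3],
  [-6,15,0,0],
  [-3.5,6,0,0],
  [0,0,0,0],
  [0,0,0,0],
])

```text
t: 20.13
ee_pos: [0.5137, -0.0305, 0.1503]
orientation: [0.001, 0.63, 0.777, 0.0]
contact_force: [-0.0, -0.3, -0.1]
width: 0.667
gripper_force: 0.0
```

```bash
python3 - <<'E'
from h import *
p,w=wr('w7')
for k in blobs(w,'red',200):
    r=atz(p,k[:,0],.047)[:,:2].astype(np.float32)*1000;print(k.mean((0,1)),cv2.minAreaRect(r))
E
```

```text
tcp [513.7 -30.5 150.3] tooly 11.9 w 0.6671139797394706 gf 0.0
[323.42105263 251.29473684] ((513.0230712890625, -30.26219367980957), (35.44447326660156, 24.813133239746094), 12.746506690979004)
```

>>> send_rows([
  [-0.5,0.5,-15,0],
  [0,0,-25,0],
  [0,0,-25,0],
  [0,0,-20,0],
  [0,0,-15,0],
  [0,0,-9,0],
  [0,0,-6,0],
  [0,0,0,0],
  [0,0,0,0],
])

```text
t: 20.93
ee_pos: [0.513, -0.03, 0.0351]
orientation: [0.0, 0.63, 0.776, -0.0]
contact_force: [0.3, -0.6, -0.5]
width: 0.666
gripper_force: 0.0
```

>>> send_rows([
  [0,0,0,0],
  [0,0,0,0],
  [0,0,0,0],
  [0,0,0,0],
  [0,0,0,0],
  [0,0,0,0],
], jaw=255)

```text
t: 21.43
ee_pos: [0.5128, -0.0292, 0.0352]
orientation: [0.0, 0.63, 0.777, 0.0]
contact_force: [0.0, 0.4, 6.4]
width: 0.373
gripper_force: 34.9
```

>>> send_rows([
  [0,0,10,0],
  [0,0,25,0],
  [0,0,35,0],
  [0,10,30,0],
  [-6,30,18,-0.5],
  [-7,38,0,-0.5],
  [-8,40,0,-0.5],
  [-8,40,0,-0.5],
  [-8,40,0,-0.5],
  [-8,40,0,-0.5],
  [-8,35,0,0],
  [-7,25,0,0],
])

```text
t: 22.43
ee_pos: [0.4511, 0.2723, 0.153]
orientation: [-0.001, 0.649, 0.761, -0.0]
contact_force: [0.3, 0.0, -3.6]
width: 0.372
gripper_force: 34.9
```

>>> send_rows([
  [-4,18,0,0],
  [-2,12,0,0],
  [0,0,0,0],
  [0,0,0,0],
  [0,0,0,0],
])

```text
t: 22.85
ee_pos: [0.4469, 0.297, 0.1529]
orientation: [0.0, 0.651, 0.759, -0.0]
contact_force: [-0.1, -0.2, -4.1]
width: 0.372
gripper_force: 34.9
```

```bash
python3 - <<'E'
from h import *
p,im=wr('w8');plate(p,im,'red')
E
```

```text
tcp [446.9 297.  152.9] tooly 8.8 w 0.37215542613867714 gf 34.91148591041565
red blob px [325. 326.] 3895.0 ((457.88092041015625, 228.11480712890625), (78.48908233642578, 34.12712478637695), 10.456961631774902)
red blob px [324. 143.] 3347.0 ((436.7389221191406, 360.46722412109375), (65.08245086669922, 25.71709442138672), 8.779579162597656)
all ((447.61865234375, 292.76251220703125), (78.5227279663086, 162.86146545410156), 8.7792329788208)
```

>>> send_rows([
  [0,2.3,-18,0],
  [0,0,-22,0],
  [0,0,-22,0],
  [0,0,-18,0],
  [0,0,-14,0],
  [0,0,-9,0],
  [0,0,-5,0],
  [0,0,-4,0],
  [0,0,-3,0],
  [0,0,-1,0],
  [0,0,0,0],
  [0,0,0,0],
])

```text
t: 23.9
ee_pos: [0.4469, 0.3012, 0.0373]
orientation: [0.0, 0.65, 0.76, 0.0]
contact_force: [0.9, -0.3, -3.7]
width: 0.378
gripper_force: 34.9
```

>>> send_rows([
  [0,0,-0.5,0],
  [0,0,-0.4,0],
  [0,0,0,0],
])

```text
t: 24.15
ee_pos: [0.4468, 0.3012, 0.0362]
orientation: [0.0, 0.65, 0.76, 0.0]
contact_force: [0.6, 0.6, -0.1]
width: 0.377
gripper_force: 34.9
```

Contact has started, so I lower a touch more, release and retreat to a spot clear of the top camera.

>>> send_rows([
  [0,0,-0.5,0],
  [0,0,0,0],
])

```text
t: 24.32
ee_pos: [0.4468, 0.3012, 0.0362]
orientation: [-0.0, 0.65, 0.76, 0.0]
contact_force: [-1.9, -0.6, 8.0]
width: 0.374
gripper_force: 34.9
```

>>> send_rows([
  [0,0,0,0],
  [0,0,0,0],
  [0,0,0,0],
  [0,0,0,0],
  [0,0,10,0],
  [0,0,20,0],
  [0,0,30,0],
  [0,0,35,0],
  [0,0,35,0],
  [0,-20,10,0],
  [5,-35,0,0],
  [5,-35,0,0],
], jaw=85)

```text
t: 25.32
ee_pos: [0.4567, 0.2114, 0.177]
orientation: [0.0, 0.649, 0.761, 0.001]
contact_force: [0.8, 0.1, -1.0]
width: 0.666
gripper_force: 0.0
```

>>> send_rows([
  [5,-40,0,0],
  [5,-40,0,0],
  [5,-40,0,0],
  [5,-40,0,0],
  [5,-30,0,0],
  [0,-20,0,0],
  [0,0,0,0],
  [0,0,0,0],
])

```text
t: 25.98
ee_pos: [0.4815, -0.0002, 0.176]
orientation: [0.0, 0.651, 0.759, 0.0]
contact_force: [-0.4, -0.1, 0.4]
width: 0.668
gripper_force: 0.0
```

```bash
python3 - <<'E'
from h import *
im=get_image('top');cv2.imwrite('pics/t5.png',im)
cv2.imwrite('pics/t5c.png',np.vstack([cv2.resize(im[150:300,a:a+200],None,fx=2.0,fy=2.0,interpolation=2) for a in (130,)]+[cv2.resize(im[150:300,400:600],None,fx=2,fy=2,interpolation=2)]).reshape(600,400,3))
E
```

```text
(no output)
```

View pics/t5c.png

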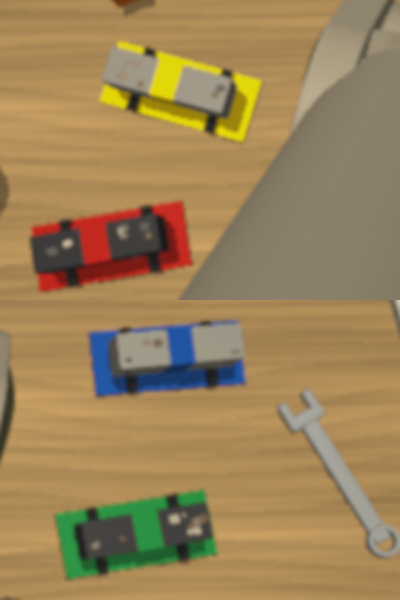

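All four bars lie across their battens. Last, a centring check.

```bash
python3 - <<'E'
from h import *
T=camera_params('top')
for n,u,o,c in[('yellow',(169,79),(130,150),(600,232.5)),('red',(96,243),(130,150),(446.8,299.3)),('blue',(179,46),(400,150),(622.7,-293.5)),('green',(145,229),(400,150),(447.3,-253.3))]:
    print(n,(atz(T,[np.array(u)/2+o],.048)[0,:2]*1000-c).round(1))
E
```

```text
yellow [2.1 0. ]
red [ 0.9 -0.2]
blue [1.  1.9]
green [2.8 3.5]
```

```bash
python3 -c "
from cell import *
print(finish_job())"
```

```text
the job is handed in; nothing more can be done
None
```

The job is handed in: all four bars lie across the battens of their own-colour carriers, within about 5 mm of centre by my last top-camera check, and the arm was clear; no verdict came back.

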